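# Rock the pendulum gauge on the stud to the set angle and hold it

## Task

The tab on the pendulum gauge's dial is set to the lean wanted for this stud. Pick the gauge up by its handle, set it upright with its notched foot astride the ball head of the stud, then rock it sideways on the ball, pressing only gently, until the swinging pointer settles on the tab. Keep holding it there, foot resting on the ball: the program finishes while the gauge is still held, and the models and the bottle nearby stay where they are.

Things in the scene. Friction and masses are not known exactly. Their poses are not given: they have to be found in the camera images.
- gauge: Loose pendulum angle gauge (sizes in mm), 0.28 kg, 182 high, upright, dial about to the robot. Origin: centre of underside; z up, -x out of the dial, y across it. Foot 44 (x) x 70 (y) x 34 high with a 90 degree V notch below, along x, 44 wide at the mouth, apex 22 up; white plate 8 x 88 wide, height 33 to 125; handle 30 (x) x 22 (y), height 126 to 182. Pointer, tab: front pivot 112 up.
- gauge_grip (a point): Centre of the gauge's handle, 156 above the gauge's underside on its z axis; axes as the gauge's. Good grip: from above, fingers closing along gauge y on the 22 mm width.
- gauge_seat (a point): Point on the gauge's z axis 6.4 above the underside (149.6 below gauge_grip): the centre of the ball head comes here when the ball touches both flanks of the V notch. The seated gauge rocks about this point.
- stud_block: Fixed block with a stud: white plaster block 92 x 80 x about 30 with an uneven top, on the worktop, and a leaning steel post (12 thick) that ends in a steel ball. Origin: centre of its underside.
- stud_head (a point): Centre of the stud's ball head: ball of 22 diameter, centre 68 above the worktop, top at 79. It is fixed.
- pointer (a joint): Angle of the swinging pointer relative to the dial, rad, 0 when it lies along the gauge's z axis (gauge upright), positive when its lower end is toward gauge +y. It hangs by gravity, lightly damped, and settles 1 to 2 s after a move. Turning the gauge about its own +x by a (right-handed: handle toward gauge -y) makes it settle at -a.
- tab (a joint): Angle of the brass tab on the dial, same pivot, zero and sign as the pointer; between 0.2 and 0.45 rad. The tab stays where it is set.
- pointer_tip (a point): Lower end of the dark pointer, 62 from the pivot.
- tab_mark (a point): Middle of the inner edge of the brass tab (10 wide, 12 long radially, with a small screw), 62 from the pivot.
- stone_model: Bystander: loose yellow and white dental model pair, 56 x 66 x 49. Origin: centre of its underside.
- plaster_model: Bystander: loose white plaster model pair, 56 x 65 x 50. Origin: centre of its underside.
- amber_bottle: Bystander: loose small amber bottle with white cap, 27 diameter, 53 high. Origin: centre of its underside.
There are look-alikes about, which are no part of the job. Of the things shaped like the gauge, the aluminium one is meant.

How it is judged:
By the outcome, as a careful person would: the job done as asked, in the order asked, and still so for the second after the job is handed in, while the arm keeps its last pose, push and grip.
It also fails if it takes over 51 s, if anything falls off the work surface, if the arm or the gripper's body presses on something with over 40 N, if the wrist force passes 120 N, or if a joint passes its speed limit or range.

## Robot

A 6-joint arm with a two-finger parallel gripper is mounted at the origin on a cart in front of the work surface, level with it; the furniture and walls round the work are solid. World frame = base frame: x ahead of the robot, y to its left, z up, the work surface at z = 0. Lengths are in m, angles in rad, forces in N, time in s.
With the tool pointing down it reaches from about 0.3 to 0.75 m from the base axis. Payload 8.5 kg.
Tool frame: the origin (TCP) lies on the front face of the gripper's body, between the roots of the fingers; the fingertips stand 64 mm ahead of it and the grasp point (between the pads) lies 45 mm ahead of it; z points along the fingers, y is the line along which they close (so a half turn about z gives the same grasp; the last joint's range is limited). The gripper opens to 88 mm and grips with 3 to 60 N. Pads are 18 mm wide; open, the fingers measure 123 mm over their backs; the gripper's body (75 mm by 187 mm) begins 45 mm behind the grasp point.
Start: joints at [1.111, 0.381, 1.297, -0, 1.464, -0.215], TCP at [0.133, 0.534, 0.303] pointing down, gripper open.
Joint ranges: [-3.11, 3.11], [-0.89, 2.33], [0.22, 2.48], [-1.42, 4.56], [0.17, 2.85], [-2.88, 2.88]. Speed limits (rad/s): [2.39, 2.39, 3.14, 3.14, 3.14, 3.14].

## Interface

Orientations are given as a unit quaternion [w, x, y, z].
In Python, from bench import env gives the robot as it stands. The module is installed in compiled form; this text tells all that it offers.
- The arm moves only by the tool move_arm, never from a script. Its arguments are lists of equal length, an entry for each row: "angular": the turn, a rotation vector about the tool's x, y, z in rad, a list of three; "offset": the shift along the tool's x, y, z in m, a list of three; "claw": the opening, from -1 (shut) to 1 (fully open). In form: {"angular": [[rx, ry, rz], ...], "offset": [[tx, ty, tz], ...], "claw": [claw, ...]}. A call has 1 to 20 rows; each row is the pose to reach, as a shift and turn from the pose commanded when the call began, along the tool's axes at that moment; what a row does not reach only later rows make up. A row lasts 1/10 s, in which the tool goes at most 50 mm and 8.59 degrees, less where a joint would pass 70% of its speed; a pose out of reach is approached as far as the arm can. A call with a gripper value outside its range is refused whole. The fingers move at their own pace and stop on an object; "squeeze" is the grip in N (left out, the last holds). Time passes only in rows, so rows that repeat a pose let the fingers close. It gives the time, the measured TCP pose, the force, the opening and the grip force at its end, in the units of the state.
- env.observe(): the state, without advancing time (a new reading comes with each control period).
- env.capture(name): name is "scene" or "side" or "wrist"; returns a dict with "image" (480x640x3 uint8, red, green, blue), "depth" (480x640 float32, m along the optical axis (not along the pixel's ray), 0 where there is no reading), "camera_matrix" (3x3 intrinsics, pixels), "pose" (4x4, takes a point from camera to world coordinates). Camera axes: x right, y down, z forward; pixel columns grow to the right and rows downward; lengths in m; the calibration is good to about 2 mm. A picture is of the moment at which its call begins.
- env.hand_in(): hands the job in; it is judged then, once.
The state is a dict: "t": time; "q": joint angles; "qvel": joint speeds; "joint_torque": joint torques, N m; "tool_pos": TCP position; "orientation": TCP orientation; "force": force on the tool from outside, world axes, zero at the start; "wrist_torque": the same for the moment, N m; "width": opening from 0.0 (shut) to 1.0 (fully open); "finger_force": force on a finger pad.
Only numpy, scipy, OpenCV 4.12 (cv2) and the standard library are available. Lean on these libraries where they do the work, as an engineer would, in place of code of your own. Each camera call takes 0.05 s, during which the arm holds its last target. There are 200 camera calls.

## Working session

There is one attempt and no reset: what is moved stays moved. The work goes in short steps, Python scripts to look and compute and a tool call to move; the robot and the scene stay as the last step left them, time stands still between calls to the robot, and variables do not carry over. Pictures are saved under pics/ and viewed, at most 10 in all, crops included, and the job is handed in when it is done.

Besides the shell and the picture viewer there is one more tool, called after "Emit:" as name(argument=value, ...) on one line, values as JSON. move_arm: Moves the arm, as the interface text tells. Its arguments: {"type":"object","properties":{"angular":{"type":"array","items":{"type":"array","items":{"type":"number"}}},"offset":{"type":"array","items":{"type":"array","items":{"type":"number"}}},"claw":{"type":"array","items":{"type":"number"}},"squeeze":{"type":"number"}},"required":["angular","offset","claw"]}

```bash
mkdir -p pics
cat > h.py <<'E'
import numpy as np, cv2
from bench import env
def cap(n,tag):
    c=env.capture(n); np.savez(f'{tag}.npz',**{k:c[k] for k in('image','depth','camera_matrix','pose')})
    cv2.imwrite(f'pics/{tag}.png',c['image'][:,:,::-1]); return c
def load(tag): return np.load(f'{tag}.npz')
def p3(c,u,v,r=1):
    d=c['depth'][v-r:v+r+1,u-r:u+r+1]; d=np.median(d[d>0]); K=c['camera_matrix']
    return (c['pose']@np.array([(u-K[0,2])/K[0,0]*d,(v-K[1,2])/K[1,1]*d,d,1]))[:3]
def crop(tag,u0,v0,u1,v1,s,out):
    im=cv2.imread(f'pics/{tag}.png')[v0:v1,u0:u1]; cv2.imwrite(f'pics/{out}.png',cv2.resize(im,None,fx=s,fy=s,interpolation=cv2.INTER_CUBIC))
E
python3 - <<'E'
from h import *
np.set_printoptions(precision=3,suppress=True)
a=cap('scene','scene1');b=cap('side','side1')
cv2.imwrite('pics/both.png',cv2.resize(np.vstack([a['image'],b['image']])[:,:,::-1],(400,600)))
print(a['pose'],b['pose'],env.observe())
E
```

```text
[[-0.588 -0.607  0.534  0.026]
 [-0.809  0.441 -0.39   0.231]
 [ 0.001 -0.661 -0.75   0.906]
 [ 0.     0.     0.     1.   ]] [[-0.933 -0.194  0.303  0.326]
 [-0.359  0.533 -0.766  0.54 ]
 [-0.013 -0.824 -0.567  0.652]
 [ 0.     0.     0.     1.   ]] {'t': 0.1, 'q': array([ 1.111,  0.381,  1.298,  0.   ,  1.464, -0.215]), 'qvel': array([ 0.   , -0.002, -0.001, -0.   , -0.001,  0.001]), 'joint_torque': array([  0.005, -43.865, -22.491,   0.072,   0.034,  -0.   ]), 'tool_pos': array([0.133, 0.533, 0.302]), 'orientation': array([-0.   ,  0.122,  0.993, -0.001]), 'force': array([ 0.43 , -0.251, -0.894]), 'wrist_torque': array([ 0.014, -0.027,  0.073]), 'finger_force': 0.0, 'width': 1.0026440509695578}
```

View pics/scene1.png

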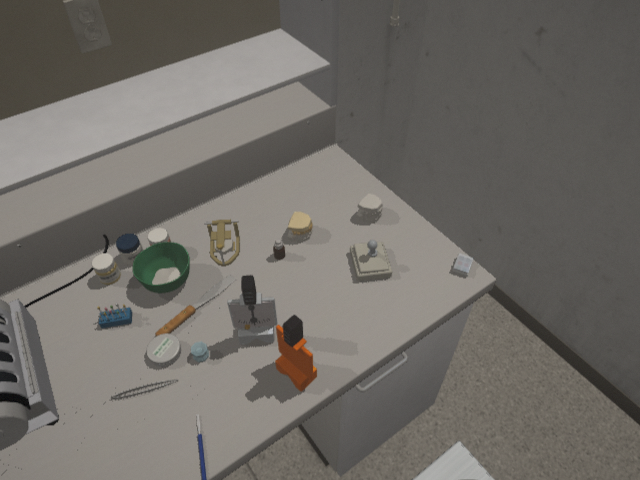

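View pics/side1.png

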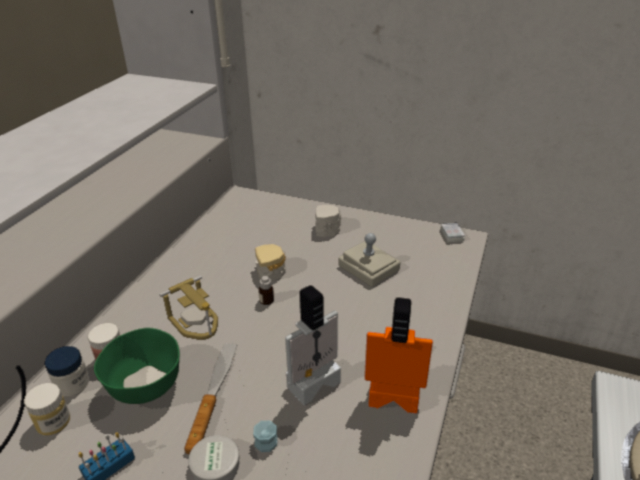

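Scene: two gauge-shaped objects: the orange one (295,355) and the one with white plate and silver foot (253,312; side view 313,345). The aluminium one fits the description; stud ball at scene (372,244), side (370,239). Confirm in a crop and measure.

Run:
```python
from h import *
np.set_printoptions(precision=4,suppress=True)
crop('side1',265,275,365,410,4.4,'c1')
for t,pts in (('side1',[(311,294),(370,239),(328,213),(270,252),(265,284),(402,305),(290,350),(335,330)]),('scene1',[(249,280),(372,244),(248,277),(235,310),(272,310),(370,200),(300,220),(280,245)])):
    c=load(t)
    for u,v in pts: print(t,u,v,p3(c,u,v))
# ball: all points z>0.06 near the stud
for t in ('side1','scene1'):
    c=load(t);K=c['camera_matrix'];d=c['depth'];v,u=np.mgrid[:480,:640]
    P=np.stack([(u-K[0,2])/K[0,0]*d,(v-K[1,2])/K[1,1]*d,d,np.ones_like(d)],-1)@c['pose'].T
    P=P[...,:3]; np.save(t+'_P.npy',P)
    b=p3(c,*((370,239) if t=='side1' else (372,244)))
    m=(np.hypot(P[...,0]-b[0],P[...,1]-b[1])<.025)&(P[...,2]>.064)&(d>0)
    Q=P[m]; 
    from scipy.optimize import least_squares
    r=least_squares(lambda s:np.linalg.norm(Q-s,axis=1)-.011,Q.mean(0)-[0,0,.008],loss='soft_l1',f_scale=.001)
    print(t,'ball',len(Q),r.x,Q[:,2].max())
    g=p3(c,*((311,294) if t=='side1' else (249,280)))
    m=(np.hypot(P[...,0]-g[0],P[...,1]-g[1])<.035)&(P[...,2]>.172)&(P[...,2]<.20)&(d>0)
    Q=P[m]; print('handle top',len(Q),Q.mean(0),Q[:,2].max(),cv2.minAreaRect(Q[:,:2].astype(np.float32)*1000))
    m=(np.hypot(P[...,0]-g[0],P[...,1]-g[1])<.06)&(P[...,2]>.05)&(P[...,2]<.12)&(d>0)
    Q=P[m]; w,V=np.linalg.eigh(np.cov(Q[:,:2].T)); print('plate',len(Q),Q.mean(0),w**.5,V[:,1])
```

```text
side1 311 294 [0.5425 0.024  0.1815]
side1 370 239 [ 0.5484 -0.2774  0.0729]
side1 328 213 [ 0.6655 -0.3715  0.0495]
side1 270 252 [ 0.7211 -0.21    0.0465]
side1 265 284 [ 0.6898 -0.123   0.0449]
side1 402 305 [0.4257 0.0049 0.1822]
side1 290 350 [0.5624 0.0555 0.1018]
side1 335 330 [ 0.5209 -0.0097  0.0941]
scene1 249 280 [0.5427 0.0166 0.1819]
scene1 372 244 [ 0.5454 -0.2807  0.076 ]
scene1 248 277 [0.5505 0.0142 0.1805]
scene1 235 310 [0.5545 0.0503 0.1013]
scene1 272 310 [ 0.5191 -0.009   0.092 ]
scene1 370 200 [ 0.6767 -0.3865  0.0456]
scene1 300 220 [ 0.7206 -0.2098  0.0466]
scene1 280 245 [ 0.685  -0.1308  0.0439]
side1 ball 105 [ 0.5517 -0.2859  0.0684] 0.08032818569573164
handle top 340 [0.5432 0.024  0.1797] 0.18431916075706317 ((544.28955078125, 20.59864044189453), (22.510089874267578, 30.512895584106445), 59.93667984008789)
plate 1807 [0.543  0.0268 0.0853] [0.0021 0.0258] [0.5353 0.8446]
scene1 ball 74 [ 0.5493 -0.284   0.0669] 0.07966615132227062
handle top 192 [0.5402 0.0224 0.1797] 0.18513522856539166 ((542.4735107421875, 21.584035873413086), (21.949230194091797, 29.842208862304688), 58.7940788269043)
plate 905 [0.5382 0.0233 0.0853] [0.002  0.0258] [0.5197 0.8543]
```

View pics/c1.png

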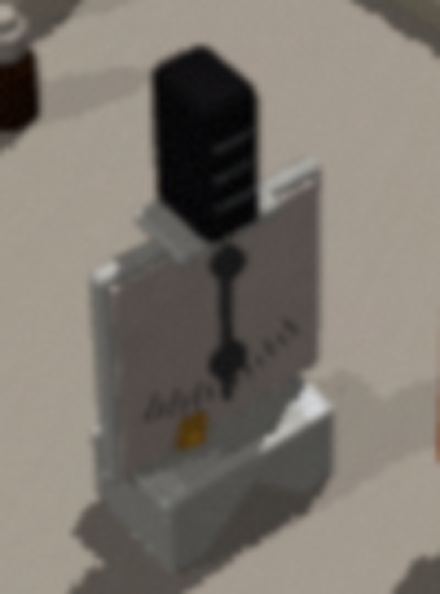

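Crop confirms the aluminium gauge: silver foot, white plate, pointer from crop (228,262) to (228,398), brass tab at (192,430) left of it, i.e. gauge +y. Compute the tab angle and first move.

```bash
cat >> h.py <<'E'
from scipy.spatial.transform import Rotation as R
def Rw(o): return R.from_quat([o[1],o[2],o[3],o[0]])
def delta(pos,Rt):
    s=env.observe(); R0=Rw(s['orientation'])
    return R0.inv().apply(np.array(pos)-s['tool_pos']), (R0.inv()*Rt).as_rotvec()
def tool(yaw_y,lean=0):
    "tool down, y axis at world angle yaw_y (deg); lean: gauge handle toward gauge +y"
    y=np.array([np.cos(np.radians(yaw_y)),np.sin(np.radians(yaw_y)),0]);z=np.array([0,0,-1.])
    M=R.from_matrix(np.c_[np.cross(y,z),y,z]); gx=np.cross(y,[0,0,1])
    return R.from_rotvec(-lean*gx)*M
def dial(c,uv,yaw_y,p0):
    "intersect pixel rays with dial plane through p0; return gauge (y,z)"
    K=c['camera_matrix'];T=c['pose'];y=np.array([np.cos(np.radians(yaw_y)),np.sin(np.radians(yaw_y)),0]);n=np.cross(y,[0,0,1]);o=[]
    for u,v in uv:
        r=T[:3,:3]@np.array([(u-K[0,2])/K[0,0],(v-K[1,2])/K[1,1],1]);s=n@(p0-T[:3,3])/(n@r);P=T[:3,3]+s*r-p0
        o.append((P@y,P[2]))
    return np.array(o)
E
python3 - <<'E'
from h import *
np.set_printoptions(precision=4,suppress=True)
c=load('side1');y=np.array([.528,.849,0]);n=np.cross(y,[0,0,1])
p0=np.array([.5434,.0211,0])-n*.006
uv=np.array([(228,262),(228,398),(194,415),(192,431),(228,355)])/4.4+[265-.4,275-.4]
D=dial(c,uv,58.1,p0);print(D*1000)
for q in D[1:]: d=q-D[0];print(np.arctan2(d[0],-d[1]),np.linalg.norm(d))
print(tool(58.1).as_matrix())
print(delta([.5434,.0211,.29],tool(58.1)))
E
```

```text
[[ -2.7205 109.374 ]
 [ -1.5518  48.8108]
 [ 12.2172  49.9911]
 [ 13.2234  43.1276]
 [ -1.9323  68.5269]]
0.01929384567336184 0.060574425118801664
0.24643571595752733 0.06123284846242966
0.2361829886319436 0.06813804060199788
0.019293845673363074 0.04085465070275608
[[-0.849   0.5284  0.    ]
 [ 0.5284  0.849   0.    ]
 [ 0.      0.     -1.    ]]
(array([-0.5221, -0.3977,  0.0126]), array([-0.0013, -0.0001,  0.312 ]))
```

Emit:
move_arm(angular=[[0,0,0.312],[0,0,0.312],[0,0,0.312],[0,0,0.312],[0,0,0.312],[0,0,0.312],[0,0,0.312],[0,0,0.312],[0,0,0.312],[0,0,0.312],[0,0,0.312],[0,0,0.312],[0,0,0.312],[0,0,0.312],[0,0,0.312],[0,0,0.312],[0,0,0.312],[0,0,0.312]], offset=[[-0.522,-0.398,0.012],[-0.522,-0.398,0.012],[-0.522,-0.398,0.012],[-0.522,-0.398,0.012],[-0.522,-0.398,0.012],[-0.522,-0.398,0.012],[-0.522,-0.398,0.012],[-0.522,-0.398,0.012],[-0.522,-0.398,0.012],[-0.522,-0.398,0.012],[-0.522,-0.398,0.012],[-0.522,-0.398,0.012],[-0.522,-0.398,0.012],[-0.522,-0.398,0.012],[-0.522,-0.398,0.012],[-0.522,-0.398,0.012],[-0.522,-0.398,0.012],[-0.522,-0.398,0.012]], claw=[1,1,1,1,1,1,1,1,1,1,1,1,1,1,1,1,1,1], squeeze=25)

```text
t: 1.9
tool_pos: [0.5427, 0.0221, 0.2911]
orientation: [0.0, 0.274, 0.962, 0.0]
force: [0.4, 0.2, 0.6]
width: 0.998
finger_force: 0.0
```

Run:
```python
from h import *
np.set_printoptions(precision=4,suppress=True)
c=cap('wrist','w1');print(env.observe()['q'])
print(delta([.5434,.0211,.201],tool(58.1)))
K=c['camera_matrix'];d=c['depth'];v,u=np.mgrid[:480,:640]
P=(np.stack([(u-K[0,2])/K[0,0]*d,(v-K[1,2])/K[1,1]*d,d,np.ones_like(d)],-1)@c['pose'].T)[...,:3]
m=(np.hypot(P[...,0]-.543,P[...,1]-.021)<.035)&(P[...,2]>.172)&(P[...,2]<.20)&(d>0)
Q=P[m];print(len(Q),Q.mean(0),cv2.minAreaRect(Q[:,:2].astype(np.float32)*1000))
```

```text
[-0.1777  0.3774  1.3374  0.      1.4265 -1.1931]
(array([-0.0009, -0.0004,  0.0901]), array([0.0001, 0.0003, 0.0014]))
1974 [0.5418 0.0213 0.1816] ((543.4962158203125, 20.26872444152832), (22.035690307617188, 29.579906463623047), 58.77747344970703)
```

Emit:
move_arm(angular=[[0,0,-0.008],[0,0,-0.008],[0,0,-0.008],[0,0,-0.008],[0,0,-0.008],[0,0,-0.008],[0,0,-0.008],[0,0,-0.008],[0,0,-0.008],[0,0,-0.008],[0,0,-0.008]], offset=[[-0.001,-0.001,0.03],[-0.001,-0.001,0.06],[-0.001,-0.001,0.08],[-0.001,-0.001,0.09],[-0.001,-0.001,0.09],[-0.001,-0.001,0.09],[-0.001,-0.001,0.09],[-0.001,-0.001,0.09],[-0.001,-0.001,0.09],[-0.001,-0.001,0.09],[-0.001,-0.001,0.09]], claw=[1,1,1,1,1,-1,-1,-1,-1,-1,-1], squeeze=25)

```text
t: 3.05
tool_pos: [0.5436, 0.0195, 0.2009]
orientation: [0.0, 0.271, 0.963, 0.0]
force: [0.6, 0.6, 0.3]
width: 0.477
finger_force: 0.0
```

Emit:
move_arm(angular=[[0,0,0],[0,0,0],[0,0,0],[0,0,0],[0,0,0],[0,0,0],[0,0,0],[0,0,0]], offset=[[0,0,0],[0,0,0],[0,0,0],[0,0,0],[0,0,0],[0,0,0],[0,0,0],[0,0,0]], claw=[-1,-1,-1,-1,-1,-1,-1,-1], squeeze=40)

```text
t: 3.85
tool_pos: [0.5436, 0.0196, 0.2007]
orientation: [-0.0, 0.271, 0.963, 0.0]
force: [0.1, 0.4, -2.0]
width: 0.25
finger_force: 40.0
```

Run:
```python
from h import *
np.set_printoptions(precision=4,suppress=True)
s=env.observe();R0=Rw(s['orientation']);M=R0.as_matrix();print(np.degrees(np.arctan2(M[1,1],M[0,1])),s['tool_pos'],s['force'])
print('lift 0.10 then:',delta([.5505,-.285,s['tool_pos'][2]+.10],R0))
```

```text
58.55924333378441 [0.5436 0.0196 0.2007] [ 0.1281  0.3698 -1.9861]
lift 0.10 then: (array([-0.1648, -0.2563, -0.1   ]), array([0., 0., 0.]))
```

Emit:
move_arm(angular=[[0,0,0],[0,0,0],[0,0,0],[0,0,0],[0,0,0],[0,0,0],[0,0,0],[0,0,0],[0,0,0],[0,0,0],[0,0,0],[0,0,0],[0,0,0],[0,0,0],[0,0,0],[0,0,0],[0,0,0]], offset=[[0,0,-0.03],[0,0,-0.07],[0,0,-0.1],[-0.015,-0.024,-0.1],[-0.035,-0.055,-0.1],[-0.058,-0.09,-0.1],[-0.08,-0.125,-0.1],[-0.103,-0.16,-0.1],[-0.125,-0.195,-0.1],[-0.145,-0.225,-0.1],[-0.158,-0.246,-0.1],[-0.165,-0.256,-0.1],[-0.165,-0.256,-0.1],[-0.165,-0.256,-0.1],[-0.165,-0.256,-0.1],[-0.165,-0.256,-0.1],[-0.165,-0.256,-0.1]], claw=[-1,-1,-1,-1,-1,-1,-1,-1,-1,-1,-1,-1,-1,-1,-1,-1,-1])

```text
t: 5.55
tool_pos: [0.5509, -0.2841, 0.301]
orientation: [0.0, 0.27, 0.963, -0.0]
force: [-0.1, 0.4, -2.5]
width: 0.249
finger_force: 40.0
```

Run:
```python
from h import *
np.set_printoptions(precision=4,suppress=True)
c=cap('side','s2');s=env.observe();print(s['force'],s['tool_pos'],s['q'])
K=c['camera_matrix'];T=np.linalg.inv(c['pose']);
for P in ([.5505,-.285,.068],[.5505,-.285,.2]): q=T@np.r_[P,1];print(K@q[:3]/q[2])
crop('s2',290,110,470,290,3.3,'c2')
```

```text
[-0.1988  1.1299 -3.9131] [ 0.5509 -0.2843  0.3009] [-0.6671  0.5071  1.0911  0.      1.5432 -1.6898]
[369.982 238.783   1.   ]
[372.9876 175.4548   1.    ]
```

View pics/c2.png

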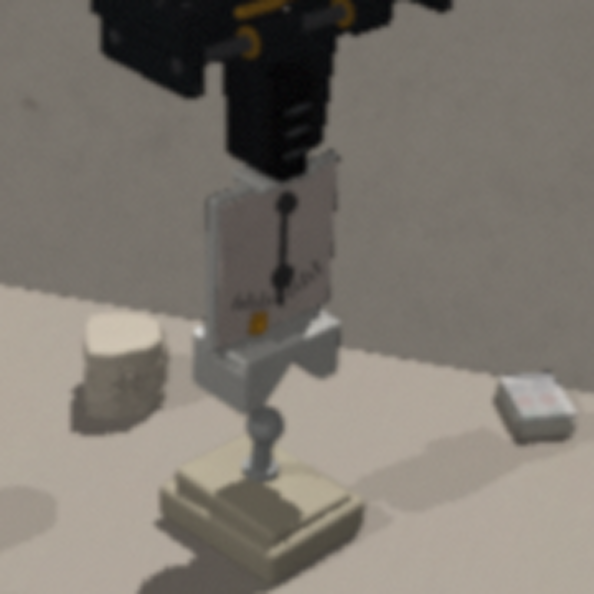

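Emit:
move_arm(angular=[[0,0,0],[0,0,0],[0,0,0],[0,0,0],[0,0,0],[0,0,0]], offset=[[0,0,0.015],[0,0,0.025],[0,0,0.03],[0,0,0.034],[0,0,0.034],[0,0,0.034]], claw=[-1,-1,-1,-1,-1,-1])

```text
t: 6.2
tool_pos: [0.5509, -0.285, 0.2671]
orientation: [0.0, 0.271, 0.963, -0.0]
force: [0.1, 0.2, -3.5]
width: 0.248
finger_force: 40.0
```

Run:
```python
from h import *
np.set_printoptions(precision=4,suppress=True)
c=cap('side','s3');s=env.observe();print(s['force'],s['wrist_torque'],s['tool_pos'])
crop('s3',310,140,430,270,4.5,'c3')
```

```text
[-0.0523  0.0924 -3.4932] [-0.0318 -0.0314 -0.0113] [ 0.5509 -0.285   0.2672]
```

View pics/c3.png

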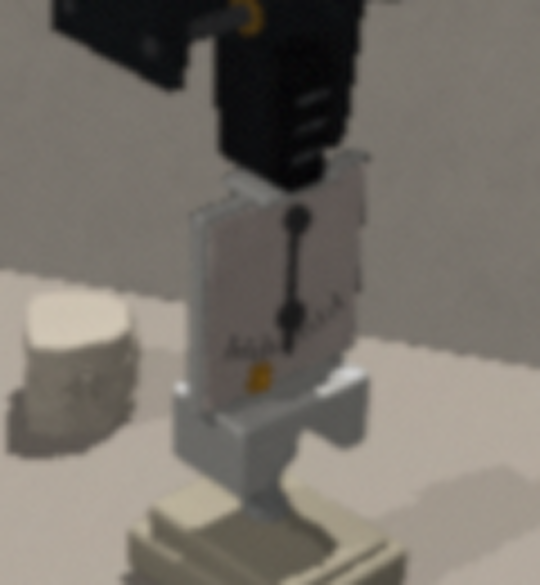

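The foot is astride the ball (ball hidden at about crop (290,465), post at (270,500)). Lower gently.

Emit:
move_arm(angular=[[0,0,0],[0,0,0],[0,0,0],[0,0,0]], offset=[[0,0,0.001],[0,0,0.002],[0,0,0.003],[0,0,0.003]], claw=[-1,-1,-1,-1])

```text
t: 6.65
tool_pos: [0.5508, -0.2849, 0.2636]
orientation: [-0.0, 0.271, 0.963, 0.0]
force: [-0.4, -0.2, -3.2]
width: 0.246
finger_force: 40.0
```

Emit:
move_arm(angular=[[0,0,0],[0,0,0],[0,0,0]], offset=[[0,0,0.001],[0,0,0.001],[0,0,0.001]], claw=[-1,-1,-1])

```text
t: 6.95
tool_pos: [0.5508, -0.2849, 0.2628]
orientation: [0.0, 0.271, 0.963, -0.0]
force: [-0.4, -0.8, -3.9]
width: 0.245
finger_force: 40.0
```

Emit:
move_arm(angular=[[0,0,0],[0,0,0],[0,0,0]], offset=[[0,0,0.001],[0,0,0.001],[0,0,0.001]], claw=[-1,-1,-1])

```text
t: 7.25
tool_pos: [0.5508, -0.2851, 0.2621]
orientation: [0.0, 0.271, 0.963, -0.0]
force: [-1.2, -0.9, 0.6]
width: 0.248
finger_force: 40.0
```

Emit:
move_arm(angular=[[0,0,0],[0,0,0],[0,0,0]], offset=[[0,0,0.001],[0,0,0.001],[0,0,0.001]], claw=[-1,-1,-1])

```text
t: 7.55
tool_pos: [0.5508, -0.2852, 0.2618]
orientation: [0.001, 0.271, 0.963, -0.001]
force: [-0.6, -1.1, 5.0]
width: 0.245
finger_force: 40.0
```

Emit:
move_arm(angular=[[0.03,0,0],[0.06,0,0],[0.09,0,0],[0.12,0,0]], offset=[[0,0.0058,-0.0002],[0,0.0116,0],[0,0.0174,0.0005],[0,0.0232,0.0011]], claw=[-1,-1,-1,-1])

```text
t: 7.95
tool_pos: [0.563, -0.2653, 0.2604]
orientation: [-0.016, 0.271, 0.961, -0.059]
force: [-1.5, -1.9, 1.8]
width: 0.244
finger_force: 40.0
```

Run:
```python
from h import *
np.set_printoptions(precision=4,suppress=True)
s=env.observe();M=Rw(s['orientation']).as_matrix();print(s['force'],s['wrist_torque'],s['tool_pos'],s['tool_pos']+.1941*M[:,2],'lean',np.arcsin(-M[2,1]),np.arcsin(M[2,1]))
```

```text
[-1.5387 -1.9021  1.768 ] [-0.5263  0.4957 -0.0005] [ 0.563  -0.2653  0.2604] [ 0.5509 -0.2856  0.0677] lean 0.12208802770659935 -0.12208802770659935
```

Emit:
move_arm(angular=[[0.03,0,0],[0.06,0,0],[0.09,0,0],[0.105,0,0],[0.105,0,0],[0.105,0,0],[0.105,0,0],[0.105,0,0],[0.105,0,0],[0.105,0,0],[0.105,0,0],[0.105,0,0],[0.105,0,0],[0.105,0,0],[0.105,0,0],[0.105,0,0],[0.105,0,0],[0.105,0,0],[0.105,0,0],[0.105,0,0]], offset=[[0,0.0058,0.0001],[0,0.0116,0.0003],[0,0.0174,0.0008],[0,0.0203,0.0011],[0,0.0203,0.0011],[0,0.0203,0.0011],[0,0.0203,0.0011],[0,0.0203,0.0011],[0,0.0203,0.0011],[0,0.0203,0.0011],[0,0.0203,0.0011],[0,0.0203,0.0011],[0,0.0203,0.0011],[0,0.0203,0.0011],[0,0.0203,0.0011],[0,0.0203,0.0011],[0,0.0203,0.0011],[0,0.0203,0.0011],[0,0.0203,0.0011],[0,0.0203,0.0011]], claw=[-1,-1,-1,-1,-1,-1,-1,-1,-1,-1,-1,-1,-1,-1,-1,-1,-1,-1,-1,-1])

```text
t: 9.95
tool_pos: [0.5733, -0.2486, 0.2568]
orientation: [-0.03, 0.27, 0.956, -0.108]
force: [-0.8, -1.6, 5.8]
width: 0.246
finger_force: 40.0
```

```bash
cat > chk.py <<'E'
from h import *
import sys
np.set_printoptions(precision=4,suppress=True)
tag=sys.argv[1]
c=cap('side',tag);s=env.observe();M=Rw(s['orientation']).as_matrix();print(s['t'],s['force'],s['wrist_torque'],s['tool_pos'],s['tool_pos']+.1941*M[:,2],'lean',np.arcsin(-M[2,1]))
# pixel of pivot expected, and rectified dial view: plane y (gauge), z (gauge) -> image
o=s['tool_pos']+M[:,2]*.2007; gy,gz,gx=M[:,1],-M[:,2],-M[:,0]
K=c['camera_matrix'];T=np.linalg.inv(c['pose'])
def pr(y,z,x=-.006):
    q=T@np.r_[o+gx*x+gy*y+gz*z,1];q=K@q[:3];return q[:2]/q[2]
S=6 # px/mm ; y from +45..-45 , z 130..30
src=np.float32([pr(.045,.13),pr(-.045,.13),pr(-.045,.03),pr(.045,.03)])
dst=np.float32([[0,0],[90*S,0],[90*S,100*S],[0,100*S]])
cv2.imwrite(f'pics/{tag}r.png',cv2.warpPerspective(c['image'][:,:,::-1].copy(),cv2.getPerspectiveTransform(src,dst),(90*S,100*S),flags=cv2.INTER_CUBIC))
E
python3 chk.py s4
```

```text
10.0 [-0.8042 -1.3719  4.9121] [-0.6625  0.4507  0.0161] [ 0.5733 -0.2485  0.2568] [ 0.551  -0.2855  0.0676] lean 0.22439246431307802
```

View pics/s4r.png

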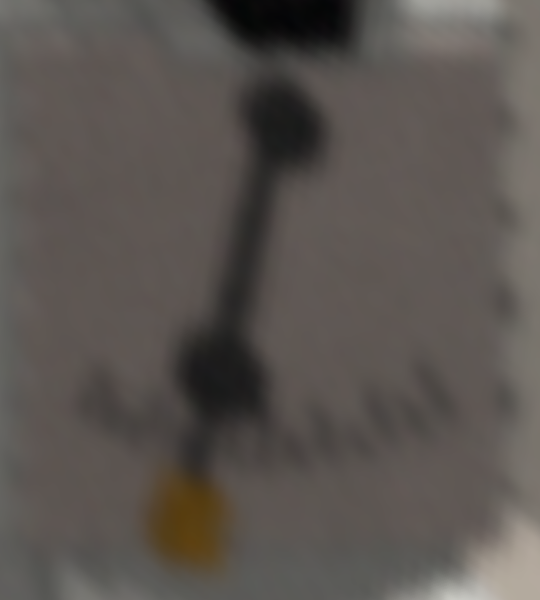

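Rectified dial: pivot (283,122), bob (221,375), tip (195,470), tab centre (188,520): pointer is within about 0.01 of the tab. Refine numerically.

```bash
cat > fit.py <<'E'
import cv2,numpy as np,sys
im=cv2.imread(f'pics/{sys.argv[1]}r.png').astype(float);b,g,r=im.transpose(2,0,1);y,x=np.mgrid[:600,:540]
w=np.clip(r-b-25,0,None)*((y>440)&(y<590)&(x>100)&(x<300)); tab=np.array([(w*x).sum(),(w*y).sum()])/w.sum()
gr=im.mean(2); bg=np.median(gr[150:330,60:450]); dk=np.clip(bg*.8-gr,0,None)
def cen(cx,cy,rad):
    for _ in range(15):
        m=dk*(np.hypot(x-cx,y-cy)<rad); cx,cy=(m*x).sum()/m.sum(),(m*y).sum()/m.sum()
    return np.array([cx,cy])
piv,bob=cen(283,122,48),cen(221,375,50)
rows=[]
for yy in range(180,320,4):
    l=dk[yy]*(abs(x[yy]-(piv[0]+(bob-piv)[0]*(yy-piv[1])/(bob-piv)[1]))<25); rows.append((yy,(l*x[yy]).sum()/l.sum()))
for yy in range(428,462,3):
    l=dk[yy]*(abs(x[yy]-200)<28); 
    if l.sum()>0: rows.append((yy,(l*x[yy]).sum()/l.sum()))
rows=np.array(rows);p=np.polyfit(rows[:,0],rows[:,1],1)
a=lambda q:np.arctan2(piv[0]-q[0],q[1]-piv[1])
print('piv',piv,'bob',bob,'tab',tab,'bob ang',a(bob),'tab ang',a(tab),'line ang',np.arctan(-p[0]),'line x at tab row - tab x (px, 6/mm)',np.polyval(p,tab[1])-tab[0],'resid',np.std(rows[:,1]-np.polyval(p,rows[:,0])))
E
python3 fit.py s4
```

```text
piv [282.06513297 127.09164645] bob [220.71079579 377.50453959] tab [188.88465532 521.94882417] bob ang 0.240279246497139 tab ang 0.2317454612674626 line ang 0.23355687704894715 line x at tab row - tab x (px, 6/mm) -7.706999968226967 resid 0.7680881895609567
```

```bash
cat > tri.py <<'E'
from h import *
import sys
np.set_printoptions(precision=4,suppress=True)
cs=[cap('side',sys.argv[1]+'a'),cap('scene',sys.argv[1]+'b')]
s=env.observe();M=Rw(s['orientation']).as_matrix();o=s['tool_pos']+M[:,2]*.2007;G=np.c_[-M[:,0],M[:,1],-M[:,2]]
for c,S,n in zip(cs,(6,6),'ab'):
    K=c['camera_matrix'];T=np.linalg.inv(c['pose']);d=c['depth'];v,u=np.mgrid[:480,:640]
    P=(np.stack([(u-K[0,2])/K[0,0]*d,(v-K[1,2])/K[1,1]*d,d,np.ones_like(d)],-1)@c['pose'].T)[...,:3];g=(P-o)@G*1000
    im=c['image'].astype(float);box=(abs(g[...,1])<42)&(g[...,2]>35)&(g[...,2]<122)&(abs(g[...,0])<20)
    tabm=box&(im[...,0]-im[...,2]>35)&(g[...,2]<62); w=(im[...,0]-im[...,2])*tabm
    dk=box&(im.mean(2)<.6*np.median(im[box].mean(1)))
    pl=box&~tabm&~dk&(g[...,2]>65)&(g[...,2]<110)
    print(n,'plate x',np.median(g[pl],0),pl.sum(),'tab',tabm.sum(),np.median(g[tabm],0),(g[tabm]*w[tabm][:,None]).sum(0)/w.sum(),'dark',dk.sum())
    for lo,hi in((104,118),(62,78)):
        m=dk&(g[...,2]>lo)&(g[...,2]<hi)&(g[...,1]>-12)&(g[...,1]<26);print('   dark',lo,m.sum(),g[m].mean(0),np.median(g[m][:,0]))
    m=dk&(g[...,2]<104)&(g[...,1]>-12)&(g[...,1]<26);p=np.polyfit(g[m][:,2],g[m][:,1],1);print('   line ang',-np.arctan(p[0]),'y at 112',np.polyval(p,112))
    f=lambda y,z,x=-.006:(lambda q:q[:2]/q[2])(K@(T@np.r_[o+G@[x,y,z],1])[:3])
    src=np.float32([f(.045,.13),f(-.045,.13),f(-.045,.03),f(.045,.03)]);dst=np.float32([[0,0],[540,0],[540,600],[0,600]])
    cv2.imwrite(f'pics/{sys.argv[1]}{n}r.png',cv2.warpPerspective(c['image'][:,:,::-1].copy(),cv2.getPerspectiveTransform(src,dst),(540,600),flags=cv2.INTER_CUBIC))
E
python3 tri.py t1; python3 fit.py t1b
```

```text
a plate x [-3.8462  2.5878 87.6689] 700 tab 28 [-9.3091 15.5469 46.784 ] [-9.428  15.6917 46.8901] dark 103
   dark 104 29 [-10.1879   1.0569 112.3723] -10.562884915614339
   dark 62 37 [-8.8173  9.9626 70.3602] -8.65515543215371
   line ang 0.19394460535290825 y at 112 1.408160581168353
b plate x [-6.3662  3.8641 84.1619] 463 tab 14 [-12.339   15.6298  47.2623] [-11.4258  15.3639  47.4113] dark 38
   dark 104 2 [-13.6754   1.7316 108.0189] -13.67541773536001
   dark 62 24 [-11.3961   9.8477  71.367 ] -11.337855334461658
   line ang 0.2266002492889823 y at 112 0.4186355523136527
piv [260.53170008 174.18210713] bob [210.09058172 389.32511619] tab [178.91652292 534.10588852] bob ang 0.230294381203698 tab ang 0.2229859918127491 line ang 0.22430469999467692 line x at tab row - tab x (px, 6/mm) -2.784599098553997 resid 1.1900478952647624
```

View pics/t1br.png

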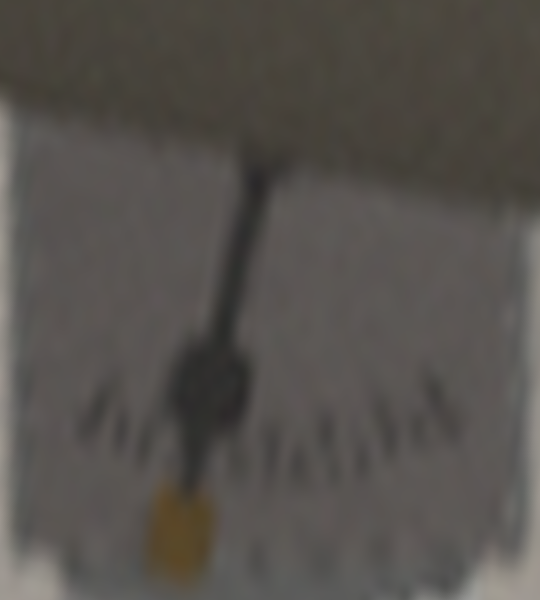

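Scene view: pointer line ends inside the tab (tip ~(191,490), tab centre ~(180,534)); all estimates put the tab within ~0.01 rad of the pointer (0.224). Ease the press slightly and let it settle.

Emit:
move_arm(angular=[[0,0,0],[0,0,0],[0,0,0],[0,0,0],[0,0,0],[0,0,0],[0,0,0],[0,0,0],[0,0,0],[0,0,0]], offset=[[0,0,-0.0004],[0,0,-0.0004],[0,0,-0.0004],[0,0,-0.0004],[0,0,-0.0004],[0,0,-0.0004],[0,0,-0.0004],[0,0,-0.0004],[0,0,-0.0004],[0,0,-0.0004]], claw=[-1,-1,-1,-1,-1,-1,-1,-1,-1,-1])

```text
t: 11.1
tool_pos: [0.5735, -0.2482, 0.2567]
orientation: [-0.03, 0.269, 0.956, -0.108]
force: [-1.3, -4.0, 5.3]
width: 0.247
finger_force: 40.0
```

```bash
python3 chk.py s5; python3 fit.py s5; python3 tri.py t2; python3 fit.py t2b
```

```text
11.15 [-2.0894 -4.2412  5.1263] [-1.3468  0.3818  0.0979] [ 0.5734 -0.2482  0.2567] [ 0.5509 -0.2852  0.0675] lean 0.2254662653312414
piv [281.87625389 127.97162071] bob [220.22800661 377.36834738] tab [188.67961924 522.25674455] bob ang 0.24233172396715025 tab ang 0.23210856772032995 line ang 0.23074810647778907 line x at tab row - tab x (px, 6/mm) -7.076412969301032 resid 0.7952858749868865
a plate x [-3.7113  5.2192 87.6572] 700 tab 27 [-8.8814 15.4612 46.6782] [-8.9253 15.3345 46.1204] dark 102
   dark 104 27 [-10.0527   1.1021 112.4283] -10.349664445192037
   dark 62 36 [-8.4184  9.4453 70.213 ] -8.66869396558984
   line ang 0.20840565185113383 y at 112 0.44083779779519716
b plate x [-6.3907  2.6625 83.7125] 470 tab 15 [-11.4443  15.6417  46.8836] [-11.2414  15.3526  47.1465] dark 35
   dark 104 2 [-13.3583   1.4482 107.8297] -13.358301534281395
   dark 62 24 [-10.5713   9.7341  70.0058] -10.297952427680347
   line ang 0.2077303579846825 y at 112 0.8501443292775086
piv [260.32096587 174.73250529] bob [208.70105519 391.83383334] tab [179.53805868 533.67357599] bob ang 0.23343418242154748 tab ang 0.22137056888704748 line ang 0.22203852031036425 line x at tab row - tab x (px, 6/mm) -2.325300040661176 resid 1.0678085739152592
```

Emit:
move_arm(angular=[[-0.004,0,0],[-0.004,0,0],[-0.004,0,0],[-0.004,0,0],[-0.004,0,0],[-0.004,0,0]], offset=[[0,-0.0012,0],[0,-0.0012,0],[0,-0.0012,0],[0,-0.0012,0],[0,-0.0012,0],[0,-0.0012,0]], claw=[-1,-1,-1,-1,-1,-1])

```text
t: 11.85
tool_pos: [0.5729, -0.249, 0.2569]
orientation: [-0.03, 0.269, 0.957, -0.106]
force: [-0.2, -3.6, 5.0]
width: 0.245
finger_force: 40.0
```

```bash
python3 chk.py s6
```

```text
11.9 [-0.122  -3.5187  5.462 ] [-1.0596  0.2464  0.1   ] [ 0.5729 -0.2489  0.2569] [ 0.5508 -0.2853  0.0676] lean 0.22104443407677496
```

Emit:
move_arm(angular=[[0,0,0],[0,0,0],[0,0,0],[0,0,0],[0,0,0],[0,0,0],[0,0,0],[0,0,0],[0,0,0],[0,0,0],[0,0,0],[0,0,0],[0,0,0],[0,0,0],[0,0,0],[0,0,0],[0,0,0],[0,0,0]], offset=[[0,-0.0007,0],[0,-0.0007,0],[0,-0.0007,0],[0,-0.0007,0],[0,-0.0007,0],[0,-0.0007,0],[0,-0.0007,0],[0,-0.0007,0],[0,-0.0007,0],[0,-0.0007,0],[0,-0.0007,0],[0,-0.0007,0],[0,-0.0007,0],[0,-0.0007,0],[0,-0.0007,0],[0,-0.0007,0],[0,-0.0007,0],[0,-0.0007,0]], claw=[-1,-1,-1,-1,-1,-1,-1,-1,-1,-1,-1,-1,-1,-1,-1,-1,-1,-1])

```text
t: 13.7
tool_pos: [0.5727, -0.2492, 0.257]
orientation: [-0.03, 0.269, 0.957, -0.106]
force: [1.2, -0.4, 5.0]
width: 0.244
finger_force: 40.0
```

```bash
python3 chk.py s7; python3 fit.py s7; python3 tri.py t3; python3 fit.py t3b
```

```text
13.75 [ 1.8201 -1.1649  4.8063] [-0.7128 -0.1211  0.088 ] [ 0.5727 -0.2492  0.257 ] [ 0.5507 -0.2854  0.0676] lean 0.22018379014710715
piv [280.78188209 127.56109396] bob [221.36924188 377.57374843] tab [187.92868465 520.81587261] bob ang 0.2333109318090206 tab ang 0.23186797196098172 line ang 0.2331521197622444 line x at tab row - tab x (px, 6/mm) -5.870413345583046 resid 0.7062110146744279
a plate x [-3.7304  4.2149 88.3666] 708 tab 27 [-8.4863 16.4625 46.3341] [-9.0902 15.8943 46.5843] dark 95
   dark 104 29 [-10.0246   1.1742 112.779 ] -10.125600331890931
   dark 62 35 [-8.5093 10.2762 70.059 ] -8.373719677984504
   line ang 0.1977944603492859 y at 112 1.0126953526411384
b plate x [-6.4159  3.2309 84.3872] 472 tab 15 [-11.9986  15.0418  48.0215] [-11.6518  15.0515  47.8019] dark 36
   dark 104 2 [-12.5165   2.3098 106.9726] -12.516458956480266
   dark 62 22 [-11.0092   9.2912  70.6469] -10.876035800218492
   line ang 0.1878035560654991 y at 112 1.3579183071960799
piv [262.83119087 169.09358201] bob [210.49573432 390.54399446] tab [178.38475023 533.0150257 ] bob ang 0.23207232582502008 tab ang 0.22801052720097267 line ang 0.21856806684586597 line x at tab row - tab x (px, 6/mm) 0.4714724377504069 resid 0.9018476987822748
```

View pics/s7.png

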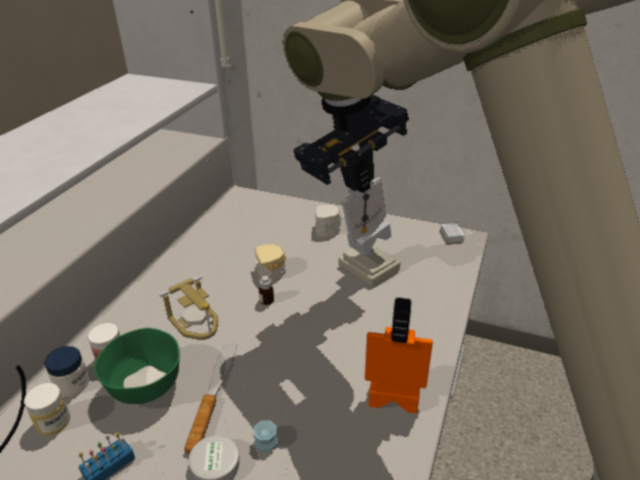

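The gauge (365,225) leans on the ball and is still held. The bystanders at (328,218), (270,257) and (265,290) haven't moved. The pointer matches the tab in both views, and the press is about 8 N, shared by both flanks.

```bash
python3 -c "
from bench import env; print(env.hand_in())"
```

```text
the job is handed in; nothing more can be done
None
```

I handed the job in with the aluminium gauge still held on the stud's ball, leaning about 0.22 rad; in both camera views the pointer settled within about 0.01–0.02 rad of the tab, the press was about 8 N, and the models and bottle were not moved.

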